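# Put the cheese knife away in the tasting board's hidden drawer

### The job

The tasting is over: put the cheese knife away in the hidden drawer of the bamboo cheese board. Press the board's front edge so the push-to-open drawer pops out, pull it fully open, and lay the knife flat on the drawer floor beside the cheese fork already in there, without dropping it in. Then push the drawer fully home so that it latches and stays shut, leaving both cheeses, the chutney jar and the fork where they belong.

Things in the scene. Friction and masses are not known exactly. Their poses are not given: they have to be found in the camera images.
- board: Fixed bamboo cheese board, a box 240 (x) x 280 (y) x 50 mm high. Origin: centre of its underside, on the counter. Its -x end is the drawer end (edge of its top at x = -120 mm); the drawer opens along the board's -x, towards the robot. Push-push latch, no handle: press the front to free it, push it in again to latch it. Two cheeses stand on its far half.
- drawer (a joint): Drawer opening in m: 0 latched shut, 0.1 fully open, -0.0065 pressed right in (stops). To free it: press the front 5 to 6 mm in (2-3 N); as the finger backs off a spring drives it out to 0.055, where it stays; then it pulls freely (1 N). To shut: push from there or beyond right in to the stop (3-5 N near the end), not slamming, and let go: it returns to 0, latched. Pressing again frees it.
- drawer_front (a point): Centre of the outer face of the drawer front: the board's whole front edge, an upright strip 280 mm wide, 14 mm thick, from 5 to 50 mm above the counter. The point is 27.5 mm above the counter, moves with the drawer; axes parallel to the board's. Between strip and board top there is a 7 mm gap when shut, about 60 mm when popped out.
- drawer_edge (a point): Middle of the drawer front's top edge (50 mm above the counter, on the centre line of its 14 mm thickness), moving with the drawer; here it can be pinched from above, fingers in front of and behind the strip.
- drawer_tray (a point): Centre of the drawer's inner floor, moves with the drawer, axes parallel to the board's. The floor is lined grey, 11 mm above the counter, 106 mm (x) by 248 mm (y) inside; side and rear walls rise 22 mm above it, the front strip 39 mm. When shut, the board's top passes 25 mm above the floor. Fully open, the whole floor is uncovered.
- knife: Loose cheese knife lying flat on the counter to the left or right of the board: dark wooden handle 110 x 18 x 16 mm high, along the knife's x, and a steel blade 28 mm wide, 3 mm thick from x = +55 to +141 mm with a forked tip. Origin: centre of the handle's underside; z up. 196 mm long overall, about 120 g, balances about 30 mm from the origin towards the blade.
- knife_butt (a point): Free end of the knife's handle, at mid thickness (8 mm above the underside), 55 mm from the knife's origin on its -x side.
- knife_tip (a point): Tip of the knife's blade, 141 mm from the knife's origin along +x, 8 mm above the underside.
- fork: Loose cheese fork already lying in the drawer along its rear wall (hidden while the drawer is shut): wooden handle 95 x 14 x 12 mm, steel prongs to 113 mm along its x. Origin: centre of the handle's underside. It must stay on the drawer floor.
- cheddar: Wedge of yellow cheese, 112 x 64 x 45 mm, standing on the board. Not to be disturbed.
- wax_cheese: Half a small cheese in red wax, half disc of radius 50 mm, 52 mm high, standing on the board. Not to be disturbed.
- chutney: Chutney jar, 62 mm across, 85 mm high, on the counter on the side of the board opposite the knife. Not to be disturbed.
There are look-alikes about, which are no part of the job. What is shaped like the knife but turquoise is not meant.

How it is judged:
By the outcome, as a careful person would: the job done as asked, in the order asked, and still so for the second after the job is handed in, with the robot touching nothing.
It also fails if it takes over 69 s, if anything falls off the work surface, if the arm or the gripper's body presses on something with over 40 N, if the wrist force passes 120 N, or if a joint passes its speed limit or range.

### The arm

A 6-joint arm with a two-finger parallel gripper is mounted at the origin on the work surface. World frame = base frame: x ahead of the robot, y to its left, z up, the work surface at z = 0. Lengths are in mm, angles in rad, forces in N, time in s.
With the tool pointing down it reaches from about 200 to 875 mm from the base axis. Payload 3.4 kg.
Tool frame: the origin (TCP) lies midway between the tips of the shut fingers; the grasp point (between the pads) lies 19 mm behind it; z points along the fingers, y is the line along which they close (so a half turn about z gives the same grasp; the last joint's range is limited). The gripper opens to 94 mm and grips with 3 to 60 N. Pads are 16 mm wide; open, the fingers measure 119 mm over their backs; the gripper's body (75 mm by 177 mm) begins 78 mm behind the grasp point.
Start: joints at [-1.385, 0.276, 1.505, -0, 1.361, -0.121], TCP at [173.655, -548.187, 205.493] pointing down, gripper open.
Joint ranges: [-2.89, 2.89], [-0.75, 2.08], [0.22, 2.7], [-1.18, 4.32], [0.11, 2.71], [-2.7, 2.7]. Speed limits (rad/s): [2.57, 2.57, 3.14, 3.14, 3.14, 3.14].

### API

Orientations are given as a rotation vector (axis times angle).
In Python, from cell import observe, viewer, hand_in gives the robot as it stands.
- The arm moves only by the tool drive_tool, never from a script. Its argument "motion" is one flat list of numbers, 4 for each row, row after row: the shift along the tool's x, y, z each as a share of 0.4 m, from -1 to 1, then the turn about the tool's z as a share of pi/2 rad, from -1 to 1. In form: [tx, ty, tz, roll, tx, ty, tz, roll, ...]. A call has 1 to 8 rows; each row shifts and turns the commanded pose from where the row before left it, along the tool's axes as they then stand; what a row does not reach is not made up. A row lasts 1/12 s, in which the tool goes at most 41.7 mm and 7.16 degrees, less where a joint would pass 70% of its speed; a pose out of reach is approached as far as the arm can. A call with a number of a shift or a turn outside -1 to 1 is refused whole. A call with a gripper value outside its range is refused whole. "fingers" is the gripper command: -1 is fully open, 1 is shut, values between are in proportion, set as the call begins (left out, the last holds). The fingers move at their own pace and stop on an object; the grip force is fixed at half the most. Time passes only in rows, so rows that do not move let the fingers close. It gives the time, the measured TCP pose, the force, the opening and the grip force at its end, in the units of the state.
- observe(): the state, without advancing time (a new reading comes with each control period).
- viewer.get_image(name): name is "side" or "top"; returns a dict with "color" (384x512x3 uint8, red, green, blue), "mtx" (3x3 intrinsics, pixels), "camera_from_world" (4x4, takes a point from world to camera coordinates). Camera axes: x right, y up, looking along -z (the intrinsics and any distortion apply to the point x, -y, -z); pixel columns grow to the right and rows downward; lengths in mm; the calibration is good to about 2 mm. A picture is of the moment at which its call begins. There is no depth.
- hand_in(): hands the job in; it is judged then, once.
The state is a dict: "time_s": time; "joint_pos": joint angles; "qvel": joint speeds; "joint_torque": joint torques, N m; "tool_pos": TCP position; "tcp_rot": TCP orientation; "wrist_force": force on the tool from outside, world axes, zero at the start; "torque": the same for the moment, N m; "grip_width": opening from 0.0 (shut) to 1.0 (fully open); "grasp_force": force on a finger pad.
Only numpy, scipy, OpenCV 4.12 (cv2) and the standard library are available. Lean on these libraries where they do the work, as an engineer would, in place of code of your own. Each camera call takes 0.05 s, during which the arm holds its last target. There are 200 camera calls.

## Working session

There is one attempt and no reset: what is moved stays moved. The work goes in short steps, Python scripts to look and compute and a tool call to move; the robot and the scene stay as the last step left them, time stands still between calls to the robot, and variables do not carry over. Pictures are saved under pics/ and viewed, at most 10 in all, crops included, and the job is handed in when it is done.

Besides the shell and the picture viewer there is one more tool, called after ">>>" as name(argument=value, ...), one argument or row to a line, values as JSON. drive_tool: Moves the arm, as the interface text tells. Shift numbers are shares of 0.4 m and turn numbers shares of pi/2 rad, none past 1 either way. Its arguments: {"type":"object","properties":{"motion":{"type":"array","items":{"type":"number"}},"fingers":{"type":"number"}},"required":["motion"]}

```bash
mkdir -p pics; ls; cat > h.py <<'E'
import cv2,numpy as np
from cell import observe,viewer,hand_in
def snap(name,fn,crop=None,s=1):
    im=viewer.get_image(name); c=im["color"][:,:,::-1]
    np.savez('pics/'+name+'.npz',K=im["mtx"],T=im["camera_from_world"])
    if crop: c=c[crop[1]:crop[3],crop[0]:crop[2]]
    if s!=1: c=cv2.resize(c,None,fx=s,fy=s,interpolation=cv2.INTER_CUBIC)
    cv2.imwrite('pics/'+fn,c); return im
def ray(name,u,v,z):
    d=np.load('pics/'+name+'.npz');K=d['K'];T=d['T']
    p=np.linalg.inv(K)@[u,v,1]; dc=np.array([p[0],-p[1],-p[2]])
    R=T[:3,:3];o=-R.T@T[:3,3];w=R.T@dc
    return o+w*(z-o[2])/w[2]
def proj(name,P):
    d=np.load('pics/'+name+'.npz');K=d['K'];T=d['T']
    c=T[:3,:3]@np.array(P,float)+T[:3,3]; q=K@[c[0],-c[1],-c[2]]; return q[:2]/q[2]
E
python3 - <<'E'
from h import *
for n in('top','side'):
    im=snap(n,n+'0.png',s=1.5); print({k:v for k,v in im.items() if k!='color'})
print(observe())
E
```

```text
pics
{'mtx': array([[424.06776674,   0.        , 251.36703429],
       [  0.        , 424.06776674, 192.46944609],
       [  0.        ,   0.        ,   1.        ]]), 'camera_from_world': array([[-1.66241584e-02, -9.99850575e-01,  4.73970828e-03,
         7.39071727e+01],
       [ 9.84135770e-01, -1.55250698e-02,  1.76736407e-01,
        -5.36734074e+02],
       [-1.76636414e-01,  7.60261048e-03,  9.84246807e-01,
        -1.10512586e+03],
       [ 0.00000000e+00,  0.00000000e+00,  0.00000000e+00,
         1.00000000e+00]])}
{'mtx': array([[441.34558129,   0.        , 259.2496841 ],
       [  0.        , 441.34558129, 187.58991436],
       [  0.        ,   0.        ,   1.        ]]), 'camera_from_world': array([[-9.74636282e-01, -2.22733573e-01,  2.17686258e-02,
         5.39681188e+02],
       [ 1.28549016e-01, -4.77559124e-01,  8.69144656e-01,
        -1.02331621e+02],
       [-1.83191889e-01,  8.49898252e-01,  4.94078631e-01,
        -1.12529540e+03],
       [ 0.00000000e+00,  0.00000000e+00,  0.00000000e+00,
         1.00000000e+00]])}
{'time_s': 0.1, 'joint_pos': array([-1.38499823e+00,  2.76519455e-01,  1.50596888e+00,  8.84479778e-06,
        1.36071136e+00, -1.21019369e-01]), 'qvel': array([-0.00080134, -0.00088165, -0.0028131 ,  0.00079604, -0.00098464,
       -0.00256431]), 'joint_torque': array([ 1.62741744e-03, -4.05454266e+01, -2.37780654e+01,  7.03657279e-02,
        2.99408811e-02, -5.02423711e-05]), 'tool_pos': array([ 173.56007363, -547.65903181,  204.71326815]), 'tcp_rot': array([-3.10311043e+00, -4.79811245e-01,  6.81340178e-05]), 'wrist_force': array([0.50543781, 0.1553359 , 0.72979546]), 'torque': array([ 0.02827809,  0.04961808, -0.03346473]), 'grasp_force': 0.0, 'grip_width': 1.0032893373421403}
```

View pics/top0.png

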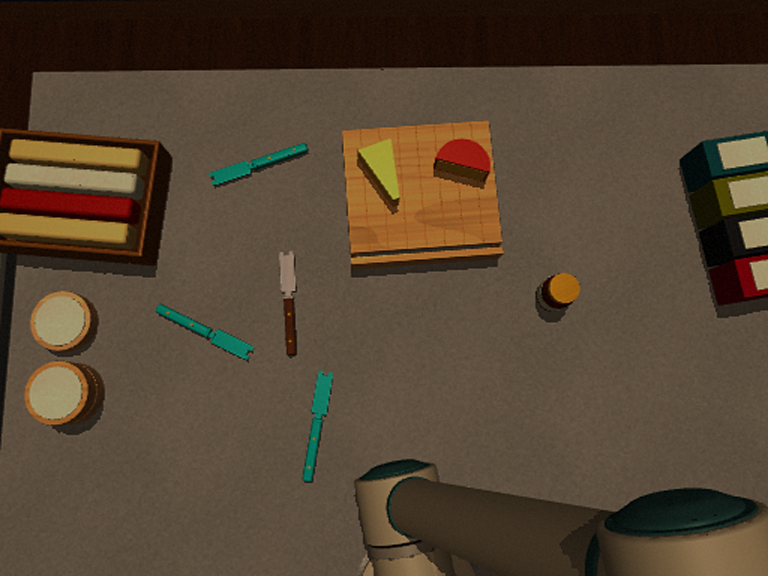

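View pics/side0.png

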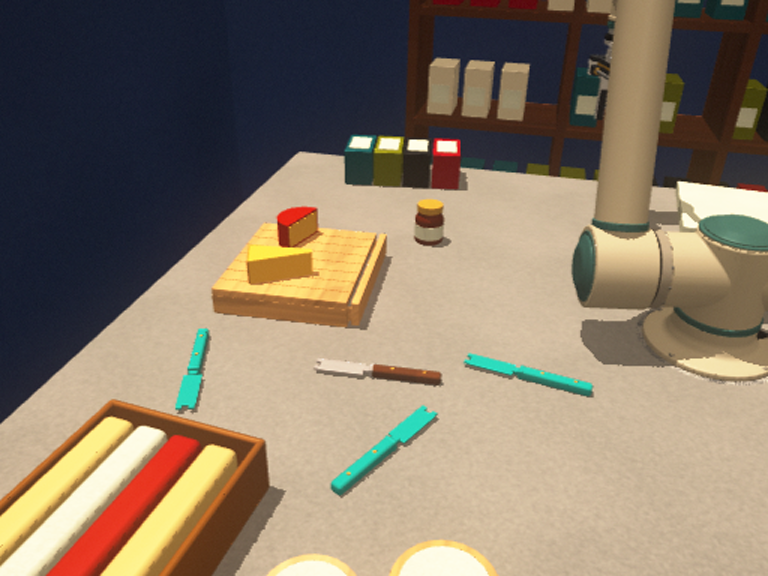

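The top view shows the knife at about (290,355)-(287,252) in the 1.5x picture. The board runs from its front edge at (351,264)-(502,254) to its far edge at (343,131)-(489,122), with the jar at (563,290). I'll zoom in for precision.

```bash
python3 - <<'E'
from h import *
im=viewer.get_image('top')['color'][:,:,::-1]
a=cv2.resize(im[155:185,225:345],None,fx=6.6,fy=6.6,interpolation=cv2.INTER_CUBIC)
b=cv2.resize(im[160:242,175:215],None,fx=4.8,fy=4.8,interpolation=cv2.INTER_CUBIC)
c=cv2.resize(im[75:185,222:340],None,fx=3.6,fy=3.6,interpolation=cv2.INTER_CUBIC)
o=np.zeros((600,800,3),np.uint8)
o[:198,:792]=a; o[200:200+b.shape[0],:b.shape[1]]=b[:400]; o[200:596,250:250+c.shape[1]]=c[:396]
cv2.imwrite('pics/z1.png',o)
E
```

```text
(no output)
```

View pics/z1.png

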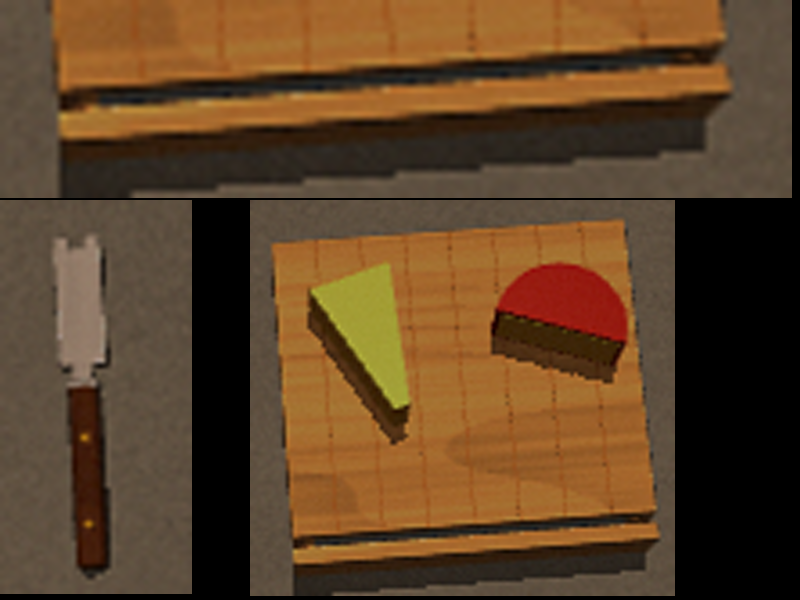

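The crops show the strip's outer top edge at (60,138)-(731,93) and the board-top front edge at (60,92)-(722,47) in panel a. In panel b the knife runs from butt (92,570) to tip (79,238).

```bash
python3 - <<'E'
from h import *
A=lambda x,y,z:ray('top',225+x/6.6-.4,155+y/6.6-.4,z)
C=lambda x,y,z:ray('top',222+(x-250)/3.6-.4,75+(y-200)/3.6-.4,z)
B=lambda x,y,z:ray('top',175+x/4.8-.4,160+(y-200)/4.8-.4,z)
fl,fr=A(60,138,50),A(731,93,50); bl,br=A(60,92,50),A(722,47,50); L,R=C(272,243,50),C(623,221,50)
for n,p in dict(fl=fl,fr=fr,bl=bl,br=br,L=L,R=R).items(): print(n,p.round(1))
n=lambda a,b:np.linalg.norm(a-b).round(1)
print('w',n(fl,fr),n(bl,br),n(L,R),'d',n(L,bl),n(R,br),'strip',n((fl+fr)/2,(bl+br)/2))
for a,b in((fl,fr),(bl,br),(L,R)): print(np.degrees(np.arctan2(*( a-b)[[0,1]])).round(2)) 
print(np.degrees(np.arctan2((L-bl)[1],(L-bl)[0])),np.degrees(np.arctan2((R-br)[1],(R-br)[0])))
bu,hf,ti=B(92,570,12),B(84,388,12),B(79,238,8)
print('knife',bu.round(1),hf.round(1),ti.round(1),n(bu,hf),n(bu,ti),np.arctan2((ti-bu)[1],(ti-bu)[0]))
d=np.load('pics/top.npz');print('cam',-d['T'][:3,:3].T@d['T'][:3,3])
print('jar',ray('top',563/1.5,290/1.5,85).round(1))
E
```

```text
fl [585.3 112.7  50. ]
fr [ 600.1 -166.2   50. ]
bl [604.8 112.5  50. ]
br [ 619.8 -163.5   50. ]
L [844.  127.3  50. ]
R [ 858.5 -150.6   50. ]
w 279.3 276.4 278.3 d 239.7 239.1 strip 19.7
-3.04
-3.11
-2.99
3.530968558977454 3.085723504784642
knife [423.2 225.4  12. ] [529.  230.8  12. ] [619.7 235.    8. ] 105.9 196.8 0.04907651014502768
cam [ 334.24237884   73.96513654 1182.22674775]
jar [ 523.7 -260.7   85. ]
```

>>> drive_tool(
  motion=[0, 0, 0, -0.0762, 0, 0, 0, -0.0762, 0, 0, 0, -0.0762, 0, 0, 0, -0.0762, 0, 0, 0, -0.0762, 0, 0, 0, -0.0762, 0, 0, 0, -0.0762, 0, 0, 0, -0.0762],
  fingers=1,
)

```text
time_s: 0.82
tool_pos: [173.6, -547.9, 205.1]
tcp_rot: [-2.528, -1.863, -0.0]
wrist_force: [-0.2, -0.3, -0.1]
grip_width: 0.47
grasp_force: 0.0
```

>>> drive_tool(
  motion=[0, 0, 0, -0.0762, 0, 0, 0, -0.0762, 0, 0, 0, -0.0762, 0, 0, 0, 0],
)

```text
time_s: 1.15
tool_pos: [173.6, -548.0, 205.1]
tcp_rot: [-2.16, -2.281, -0.001]
wrist_force: [-0.5, -0.6, -0.6]
grip_width: 0.185
grasp_force: 0.0
```

>>> drive_tool(
  motion=[0.078, 0.0619, 0, 0, 0.078, 0.0619, 0, 0, 0.078, 0.0619, 0, 0, 0.078, 0.0619, 0, 0, 0.078, 0.0619, 0, 0, 0.078, 0.0619, 0, 0, 0.078, 0.0619, 0, 0, 0.078, 0.0619, 0, 0],
)

```text
time_s: 1.82
tool_pos: [359.0, -286.7, 205.5]
tcp_rot: [2.167, 2.275, 0.0]
wrist_force: [1.2, -0.5, 0.3]
grip_width: 0.008
grasp_force: 0.0
```

>>> drive_tool(
  motion=[0.078, 0.0619, 0, 0, 0.078, 0.0619, 0, 0, 0.078, 0.0619, 0, 0, 0.078, 0.0619, 0, 0, 0.078, 0.0619, 0, 0, 0.078, 0.0619, 0, 0, 0.078, 0.0619, 0, 0, 0.078, 0.0619, 0, 0],
)

```text
time_s: 2.48
tool_pos: [543.7, -26.9, 205.4]
tcp_rot: [2.166, 2.276, -0.0]
wrist_force: [0.4, -0.1, -0.6]
grip_width: 0.002
grasp_force: 0.0
```

>>> drive_tool(
  motion=[0, 0, 0, 0, 0, 0, 0, 0],
)

```text
time_s: 2.65
tool_pos: [543.5, -27.1, 204.9]
tcp_rot: [-2.16, -2.28, 0.001]
wrist_force: [-0.1, -0.4, -0.4]
grip_width: 0.006
grasp_force: 0.0
```

>>> drive_tool(
  motion=[0, 0, 0.09, 0, 0, 0, 0.09, 0, 0, 0, 0.09, 0, 0, 0, 0.09, 0, 0, 0, 0.085, 0, 0, 0.025, 0, 0, 0, 0.025, 0, 0, 0, 0.0175, 0, 0],
)

```text
time_s: 3.32
tool_pos: [573.3, -28.6, 29.4]
tcp_rot: [2.162, 2.274, 0.004]
wrist_force: [0.1, 0.9, 0.3]
grip_width: 0.003
grasp_force: 0.0
```

>>> drive_tool(
  motion=[0, 0, 0, 0, 0, 0, 0, 0],
)

```text
time_s: 3.48
tool_pos: [572.5, -28.0, 29.8]
tcp_rot: [2.16, 2.276, 0.004]
wrist_force: [0.0, 0.1, -0.2]
grip_width: 0.006
grasp_force: 0.0
```

>>> drive_tool(
  motion=[0, 0.0075, 0, 0, 0, 0, 0, 0],
)

```text
time_s: 3.65
tool_pos: [574.0, -27.4, 28.7]
tcp_rot: [2.161, 2.278, 0.002]
wrist_force: [0.4, 0.4, -0.8]
grip_width: 0.006
grasp_force: 0.0
```

>>> drive_tool(
  motion=[0, 0.005, 0, 0, 0, 0, 0, 0],
)

```text
time_s: 3.82
tool_pos: [575.3, -27.1, 27.9]
tcp_rot: [2.162, 2.279, 0.001]
wrist_force: [0.7, 1.0, -0.2]
grip_width: 0.007
grasp_force: 0.0
```

>>> drive_tool(
  motion=[0, 0.005, 0, 0, 0, 0, 0, 0],
)

```text
time_s: 3.98
tool_pos: [577.3, -27.0, 27.5]
tcp_rot: [2.162, 2.279, 0.0]
wrist_force: [0.0, 0.0, -0.1]
grip_width: 0.004
grasp_force: 0.0
```

>>> drive_tool(
  motion=[0, 0.005, 0, 0, 0, 0, 0, 0],
)

```text
time_s: 4.15
tool_pos: [578.9, -26.9, 27.4]
tcp_rot: [-2.162, -2.279, 0.0]
wrist_force: [-0.9, 0.4, 0.1]
grip_width: 0.004
grasp_force: 0.2
```

>>> drive_tool(
  motion=[0, 0.005, 0, 0, 0, 0, 0, 0],
)

```text
time_s: 4.32
tool_pos: [580.5, -26.8, 27.3]
tcp_rot: [-2.161, -2.278, 0.001]
wrist_force: [-0.7, -0.4, 1.1]
grip_width: 0.005
grasp_force: 0.8
```

>>> drive_tool(
  motion=[0, 0.005, 0, 0, 0, 0, 0, 0],
)

```text
time_s: 4.48
tool_pos: [582.8, -26.6, 27.3]
tcp_rot: [-2.162, -2.279, 0.001]
wrist_force: [-0.8, -0.3, 1.1]
grip_width: 0.005
grasp_force: 0.8
```

>>> drive_tool(
  motion=[0, 0.0025, 0, 0, 0, 0, 0, 0],
)

```text
time_s: 4.65
tool_pos: [583.8, -26.6, 27.3]
tcp_rot: [-2.162, -2.279, 0.0]
wrist_force: [-1.7, 0.9, -0.2]
grip_width: 0.005
grasp_force: 0.9
```

>>> drive_tool(
  motion=[0, 0.0025, 0, 0, 0, 0, 0, 0],
)

```text
time_s: 4.82
tool_pos: [584.8, -26.5, 27.3]
tcp_rot: [-2.162, -2.279, 0.0]
wrist_force: [-1.3, -0.6, -0.3]
grip_width: 0.006
grasp_force: 0.9
```

>>> drive_tool(
  motion=[0, 0.0025, 0, 0, 0, 0, 0, 0],
)

```text
time_s: 4.98
tool_pos: [585.8, -26.5, 27.3]
tcp_rot: [-2.162, -2.279, 0.0]
wrist_force: [-1.8, 0.7, -0.5]
grip_width: 0.007
grasp_force: 1.1
```

>>> drive_tool(
  motion=[0, -0.02, 0, 0, 0, -0.09, 0, 0, 0, -0.09, 0, 0, 0, 0, 0, 0, 0, 0, 0, 0, 0, 0, 0, 0],
)

```text
time_s: 5.48
tool_pos: [507.8, -31.2, 28.3]
tcp_rot: [2.16, 2.276, 0.004]
wrist_force: [-0.4, 0.7, 0.3]
grip_width: 0.006
grasp_force: 0.0
```

```bash
python3 - <<'E'
from h import *
snap('side','s1.png',(130,130,290,230),4)
E
```

```text
(no output)
```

View pics/s1.png

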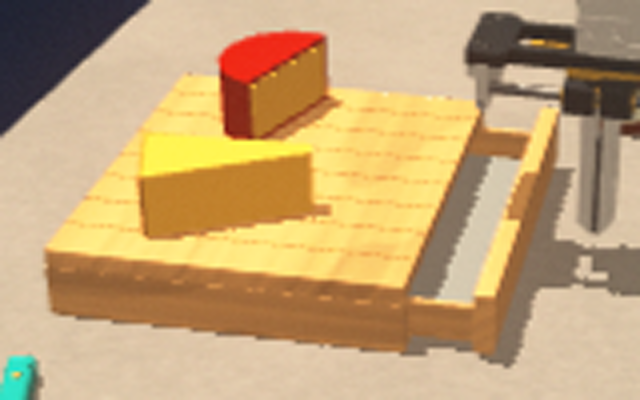

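The drawer has popped out: the strip's top edge runs from about (555,110) to (485,295), with the grey floor visible behind it. Next I'll pinch the strip and pull.

>>> drive_tool(
  motion=[0, 0, -0.08, 0, 0, 0, -0.08, 0, 0, 0, 0, 0],
)

```text
time_s: 5.78
tool_pos: [512.4, -31.8, 97.0]
tcp_rot: [2.154, 2.271, 0.011]
wrist_force: [0.6, 0.1, 0.7]
grip_width: 0.005
grasp_force: 0.0
```

>>> drive_tool(
  motion=[0, 0.0435, 0, 0, 0, 0.0435, 0, 0, 0, 0, 0, 0, 0, 0, 0, 0, 0, 0, 0, 0, 0, 0, 0, 0],
  fingers=-0.06,
)

```text
time_s: 6.28
tool_pos: [539.8, -28.9, 90.9]
tcp_rot: [-2.161, -2.278, 0.002]
wrist_force: [-0.2, 0.0, -0.7]
grip_width: 0.394
grasp_force: 0.0
```

>>> drive_tool(
  motion=[0, 0, 0.05, 0, 0, 0, 0.05, 0, 0, 0, 0.05, 0, 0, 0, 0, 0, 0, 0, 0, 0],
)

```text
time_s: 6.7
tool_pos: [539.4, -28.8, 30.8]
tcp_rot: [-2.161, -2.277, 0.003]
wrist_force: [-0.7, 0.6, 0.0]
grip_width: 0.53
grasp_force: 0.0
```

>>> drive_tool(
  motion=[0, 0, 0, 0, 0, 0, 0, 0, 0, 0, 0, 0, 0, 0, 0, 0, 0, 0, 0, 0, 0, 0, 0, 0],
  fingers=1,
)

```text
time_s: 7.2
tool_pos: [541.4, -29.0, 32.0]
tcp_rot: [2.161, 2.278, 0.001]
wrist_force: [-1.4, 0.5, 2.8]
grip_width: 0.146
grasp_force: 30.1
```

>>> drive_tool(
  motion=[0, -0.0138, 0, 0, 0, -0.0138, 0, 0, 0, -0.0138, 0, 0, 0, -0.0138, 0, 0, 0, -0.0138, 0, 0, 0, -0.0138, 0, 0, 0, -0.0138, 0, 0, 0, -0.0138, 0, 0],
)

```text
time_s: 7.87
tool_pos: [498.8, -31.6, 32.1]
tcp_rot: [2.159, 2.275, 0.006]
wrist_force: [12.6, 1.8, -9.2]
grip_width: 0.146
grasp_force: 30.0
```

>>> drive_tool(
  motion=[0, 0, 0, 0, 0, 0, 0, 0],
)

```text
time_s: 8.03
tool_pos: [498.9, -31.6, 32.0]
tcp_rot: [2.16, 2.275, 0.005]
wrist_force: [5.1, 0.5, 0.9]
grip_width: 0.147
grasp_force: 30.0
```

>>> drive_tool(
  motion=[0, -0.0025, 0, 0, 0, 0, 0, 0],
)

```text
time_s: 8.2
tool_pos: [498.9, -31.6, 32.0]
tcp_rot: [2.159, 2.274, 0.007]
wrist_force: [6.3, 1.2, -0.2]
grip_width: 0.141
grasp_force: 30.0
```

>>> drive_tool(
  motion=[0, -0.0025, 0, 0, 0, 0, 0, 0],
)

```text
time_s: 8.37
tool_pos: [498.9, -31.6, 32.0]
tcp_rot: [2.159, 2.273, 0.009]
wrist_force: [7.7, 0.7, -2.1]
grip_width: 0.148
grasp_force: 30.0
```

>>> drive_tool(
  motion=[0, 0.006, 0, 0, 0, 0, 0, 0, 0, 0, 0, 0, 0, 0, 0, 0, 0, 0, 0, 0],
  fingers=-0.06,
)

```text
time_s: 8.78
tool_pos: [496.0, -31.1, 31.1]
tcp_rot: [-2.161, -2.278, 0.002]
wrist_force: [-0.1, -0.6, -0.1]
grip_width: 0.464
grasp_force: 0.0
```

>>> drive_tool(
  motion=[0, 0, -0.04, 0, 0, 0, -0.09, 0, 0, 0, -0.1, 0, 0, 0, -0.1, 0, 0, 0, 0, 0],
)

```text
time_s: 9.2
tool_pos: [501.7, -32.1, 170.8]
tcp_rot: [2.154, 2.27, 0.012]
wrist_force: [1.6, 0.1, 0.6]
grip_width: 0.531
grasp_force: 0.0
```

>>> drive_tool(
  motion=[0, 0, 0, 0.07715, 0, 0, 0, 0.07715, 0, 0, 0, 0.07715, 0, 0, 0, 0.07715, 0, 0, 0, 0.07715, 0, 0, 0, 0.07715, 0, 0, 0, 0.07715, 0, 0, 0, 0.07715],
)

```text
time_s: 9.87
tool_pos: [496.3, -31.2, 162.7]
tcp_rot: [-2.978, -1.0, 0.002]
wrist_force: [0.3, 1.0, -0.5]
grip_width: 0.528
grasp_force: 0.0
```

>>> drive_tool(
  motion=[0, 0, 0, 0.07715, 0, 0, 0, 0.07715, 0, 0, 0, 0.07715, 0, 0, 0, 0.07715, 0, 0, 0, 0.07715, 0, 0, 0, 0],
)

```text
time_s: 10.37
tool_pos: [496.4, -31.2, 162.8]
tcp_rot: [-3.141, -0.072, 0.002]
wrist_force: [0.2, -0.2, -0.3]
grip_width: 0.528
grasp_force: 0.0
```

>>> drive_tool(
  motion=[0.0069, -0.0814, 0, 0, 0.0069, -0.0814, 0, 0, 0.0069, -0.0814, 0, 0, 0.0069, -0.0814, 0, 0, 0.0069, -0.0814, 0, 0, 0.0069, -0.0814, 0, 0, 0.0069, -0.0814, 0, 0, 0.0069, -0.0814, 0, 0],
)

```text
time_s: 11.03
tool_pos: [506.0, 231.5, 163.0]
tcp_rot: [3.14, 0.081, -0.001]
wrist_force: [0.5, 0.3, 0.0]
grip_width: 0.53
grasp_force: 0.0
```

>>> drive_tool(
  motion=[0, 0, 0, 0, 0, 0, 0, 0],
)

```text
time_s: 11.2
tool_pos: [506.0, 231.2, 162.7]
tcp_rot: [3.14, 0.084, -0.002]
wrist_force: [0.2, -0.8, -0.4]
grip_width: 0.532
grasp_force: 0.0
```

```bash
python3 - <<'E'
from h import *
snap('top','t1.png',(150,60,350,260),3)
E
```

```text
(no output)
```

View pics/t1.png

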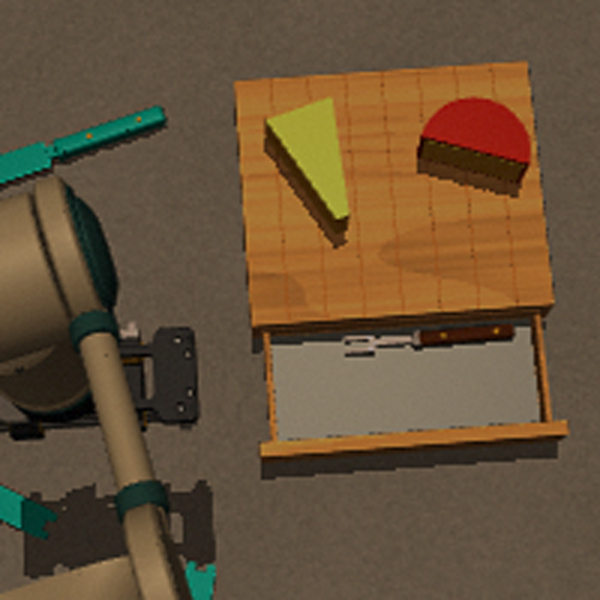

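The drawer is fully open. The fork lies along its rear wall from (345,345) to (515,330), and the floor is free below row 360. Now the knife grasp.

>>> drive_tool(
  motion=[0.005, 0.00425, 0.09, 0, 0, 0, 0.09, 0, 0, 0, 0.09, 0, 0, 0, 0.06, 0, 0, 0, 0.03, 0, 0, 0, 0.022, 0, 0, 0, 0, 0, 0, 0, 0, 0],
)

```text
time_s: 11.92
tool_pos: [509.1, 227.5, 10.9]
tcp_rot: [3.14, 0.074, 0.0]
wrist_force: [-1.0, 0.8, 0.1]
grip_width: 0.533
grasp_force: 0.0
```

>>> drive_tool(
  motion=[0, 0, 0.002, 0, 0, 0, 0, 0, 0, 0, 0, 0],
)

```text
time_s: 12.17
tool_pos: [509.5, 228.5, 10.9]
tcp_rot: [-3.14, -0.076, -0.003]
wrist_force: [0.8, 0.0, -0.4]
grip_width: 0.534
grasp_force: 0.0
```

>>> drive_tool(
  motion=[0, 0, 0.009, 0, 0, 0, 0.006, 0, 0, 0, 0, 0, 0, 0, 0, 0],
)

```text
time_s: 12.5
tool_pos: [508.5, 228.4, 3.6]
tcp_rot: [3.14, 0.076, -0.001]
wrist_force: [-0.6, 0.5, 0.7]
grip_width: 0.532
grasp_force: 0.0
```

>>> drive_tool(
  motion=[0, 0, 0, 0, 0, 0, 0, 0, 0, 0, 0, 0, 0, 0, 0, 0, 0, 0, 0, 0, 0, 0, 0, 0],
  fingers=1,
)

```text
time_s: 13.0
tool_pos: [508.8, 228.4, 3.9]
tcp_rot: [-3.141, -0.075, -0.0]
wrist_force: [-0.5, 0.5, -0.6]
grip_width: 0.19
grasp_force: 30.0
```

>>> drive_tool(
  motion=[0, 0, -0.02, 0, 0, 0, -0.08, 0, 0, 0, -0.09, 0, 0, 0, -0.09, 0, 0, 0, 0, 0, 0, 0, 0, 0],
)

```text
time_s: 13.5
tool_pos: [510.3, 228.9, 118.4]
tcp_rot: [-3.139, -0.076, -0.008]
wrist_force: [-0.2, 0.1, -1.8]
grip_width: 0.191
grasp_force: 30.0
```

```bash
python3 - <<'E'
from h import *
snap('side','s2.png',(150,110,350,260),3)
E
```

```text
(no output)
```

View pics/s2.png

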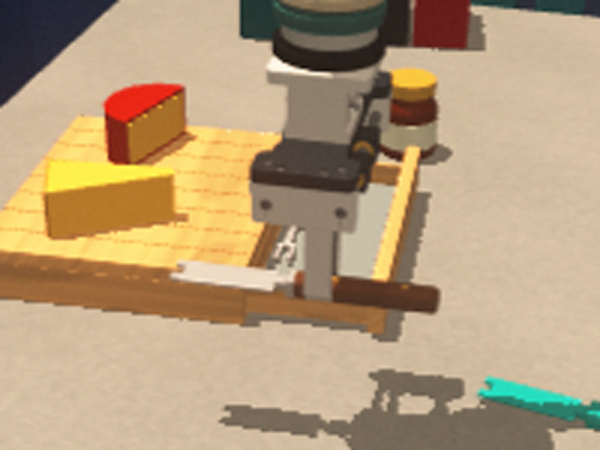

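```bash
python3 - <<'E'
from h import *
for n,(u,v) in dict(tip=(178,267),hf=(297,284),butt=(439,298)).items():
    U,V=150+u/3,110+v/3
    a,b=ray('side',U,V,0),ray('side',U,V,200)
    y=234 if n=='tip' else 228 if n=='hf' else 224
    print(n,(a+(b-a)*(y-a[1])/(b[1]-a[1])).round(1))
print(observe()['tool_pos'])
E
```

```text
tip [616.4 234.  126.1]
hf [527.4 228.  121.9]
butt [423.3 224.  124.3]
[508.53428922 228.32570799 116.38795994]
```

The knife is held level. Its measured tip and butt positions confirm the grasp about 31 mm ahead of the origin, so I'll turn it and carry it over.

>>> drive_tool(
  motion=[0, 0, 0, -0.0772, 0, 0, 0, -0.0772, 0, 0, 0, -0.0772, 0, 0, 0, -0.0772, 0, 0, 0, -0.0772, 0, 0, 0, -0.0772, 0, 0, 0, -0.0772, 0, 0, 0, -0.0772],
)

```text
time_s: 14.22
tool_pos: [506.9, 227.8, 113.4]
tcp_rot: [-2.738, -1.539, 0.008]
wrist_force: [0.1, 0.6, -1.6]
grip_width: 0.187
grasp_force: 30.0
```

>>> drive_tool(
  motion=[0, 0, 0, -0.0772, 0, 0, 0, -0.0772, 0, 0, 0, -0.0772, 0, 0, 0, -0.0772, 0, 0, 0, -0.0772, 0, 0, 0, 0],
)

```text
time_s: 14.72
tool_pos: [506.9, 227.8, 113.5]
tcp_rot: [-2.157, -2.28, 0.007]
wrist_force: [-0.8, 0.6, -1.8]
grip_width: 0.187
grasp_force: 30.0
```

>>> drive_tool(
  motion=[-0.0845, 0.0067, 0, 0, -0.0845, 0.0067, 0, 0, -0.0845, 0.0067, 0, 0, -0.0845, 0.0067, 0, 0, -0.0845, 0.0067, 0, 0, -0.0845, 0.0067, 0, 0, -0.0845, 0.0067, 0, 0, -0.0845, 0.0067, 0, 0],
)

```text
time_s: 15.38
tool_pos: [543.4, -41.9, 114.3]
tcp_rot: [-2.163, -2.274, 0.003]
wrist_force: [0.0, 0.6, -2.0]
grip_width: 0.189
grasp_force: 30.0
```

>>> drive_tool(
  motion=[0, 0, 0.03, 0, 0, 0, 0.03, 0, 0, 0, 0, 0, 0, 0, 0, 0, 0, 0, 0, 0],
)

```text
time_s: 15.8
tool_pos: [544.3, -40.1, 91.5]
tcp_rot: [-2.161, -2.279, 0.001]
wrist_force: [-0.1, 0.5, -1.5]
grip_width: 0.191
grasp_force: 30.0
```

```bash
python3 - <<'E'
from h import *
snap('top','t2.png',(200,60,350,260),3)
o=observe();p=o['tool_pos'];r=o['tcp_rot'];print(p,2*np.arctan2(r[1],r[0]))
E
```

```text
[544.71879888 -40.09468802  91.94664362] 1.6241815495339706
```

View pics/t2.png

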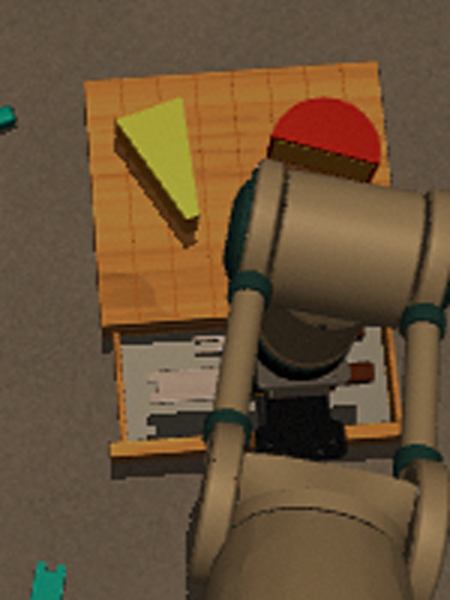

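The knife spans columns 148-373 between the side walls at 122 and 393, clear of both the fork and the front strip. Lowering it in.

>>> drive_tool(
  motion=[0, 0, 0.04, 0, 0, 0, 0.04, 0, 0, 0, 0.04, 0, 0, 0, 0.02, 0, 0, 0, 0, 0, 0, 0, 0, 0, 0, 0, 0, 0],
)

```text
time_s: 16.43
tool_pos: [545.6, -40.5, 36.8]
tcp_rot: [2.16, 2.279, 0.001]
wrist_force: [0.0, 0.7, -2.3]
grip_width: 0.185
grasp_force: 30.0
```

>>> drive_tool(
  motion=[0, 0, 0.015, 0, 0, 0, 0.01, 0, 0, 0, 0, 0, 0, 0, 0, 0],
)

```text
time_s: 16.77
tool_pos: [544.4, -40.5, 25.7]
tcp_rot: [-2.161, -2.28, 0.0]
wrist_force: [0.1, -0.4, -1.3]
grip_width: 0.187
grasp_force: 30.0
```

>>> drive_tool(
  motion=[0, 0, 0.01, 0, 0, 0, 0.005, 0, 0, 0, 0, 0, 0, 0, 0, 0],
)

```text
time_s: 17.1
tool_pos: [544.5, -40.5, 19.6]
tcp_rot: [-2.161, -2.28, 0.0]
wrist_force: [0.4, -0.1, -1.8]
grip_width: 0.188
grasp_force: 30.0
```

>>> drive_tool(
  motion=[0, 0, 0.005, 0, 0, 0, 0, 0, 0, 0, 0, 0],
)

```text
time_s: 17.35
tool_pos: [544.6, -40.5, 17.8]
tcp_rot: [-2.161, -2.28, 0.0]
wrist_force: [-0.9, -0.3, -1.5]
grip_width: 0.186
grasp_force: 30.0
```

>>> drive_tool(
  motion=[0, 0, 0.0025, 0, 0, 0, 0, 0, 0, 0, 0, 0],
)

```text
time_s: 17.6
tool_pos: [544.6, -40.5, 16.8]
tcp_rot: [2.161, 2.28, -0.0]
wrist_force: [0.8, 0.4, -2.1]
grip_width: 0.187
grasp_force: 30.0
```

>>> drive_tool(
  motion=[0, 0, 0.0025, 0, 0, 0, 0, 0, 0, 0, 0, 0],
)

```text
time_s: 17.85
tool_pos: [544.6, -40.5, 15.8]
tcp_rot: [-2.161, -2.28, 0.0]
wrist_force: [-0.4, -0.4, -2.0]
grip_width: 0.191
grasp_force: 30.0
```

>>> drive_tool(
  motion=[0, 0, 0.0025, 0, 0, 0, 0, 0, 0, 0, 0, 0],
)

```text
time_s: 18.1
tool_pos: [544.7, -40.5, 14.8]
tcp_rot: [2.161, 2.28, -0.0]
wrist_force: [-1.2, 0.1, -1.4]
grip_width: 0.186
grasp_force: 30.0
```

>>> drive_tool(
  motion=[0, 0, 0.0015, 0, 0, 0, 0, 0, 0, 0, 0, 0],
)

```text
time_s: 18.35
tool_pos: [545.2, -40.5, 14.8]
tcp_rot: [2.16, 2.279, 0.001]
wrist_force: [-0.1, 0.7, 2.4]
grip_width: 0.191
grasp_force: 30.0
```

>>> drive_tool(
  motion=[0, 0, 0.0015, 0, 0, 0, 0, 0, 0, 0, 0, 0],
)

```text
time_s: 18.6
tool_pos: [545.8, -40.5, 14.8]
tcp_rot: [2.16, 2.279, 0.003]
wrist_force: [-0.1, 0.3, 6.6]
grip_width: 0.188
grasp_force: 30.0
```

>>> drive_tool(
  motion=[0, 0, -0.001, 0, 0, 0, 0, 0, 0, 0, 0, 0, 0, 0, 0, 0],
  fingers=0.23,
)

```text
time_s: 18.93
tool_pos: [544.3, -40.5, 13.7]
tcp_rot: [-2.161, -2.28, 0.001]
wrist_force: [-0.5, -0.5, 0.2]
grip_width: 0.382
grasp_force: 0.0
```

>>> drive_tool(
  motion=[0, 0, -0.01, 0, 0, 0, -0.03, 0, 0, 0, -0.09, 0, 0, 0, -0.09, 0, 0, 0, 0, 0],
)

```text
time_s: 19.35
tool_pos: [549.4, -41.4, 108.5]
tcp_rot: [2.154, 2.273, 0.01]
wrist_force: [0.9, 0.5, 0.4]
grip_width: 0.386
grasp_force: 0.0
```

>>> drive_tool(
  motion=[0, -0.09, 0, 0, 0, -0.09, 0, 0, 0, -0.09, 0, 0, 0, -0.05, 0, 0, 0, 0, 0, 0],
  fingers=1,
)

```text
time_s: 19.77
tool_pos: [411.1, -46.5, 101.5]
tcp_rot: [-2.159, -2.276, 0.005]
wrist_force: [-0.2, -0.4, -0.2]
grip_width: 0.066
grasp_force: 0.0
```

```bash
python3 - <<'E'
from h import *
snap('top','t3.png',(200,60,350,260),3)
snap('side','s3.png',(130,110,330,260),3)
a,b=cv2.imread('pics/t3.png'),cv2.imread('pics/s3.png')
o=np.zeros((600,800,3),np.uint8);o[:,:450]=a;o[:262,450:]=cv2.resize(b,(350,262));cv2.imwrite('pics/c3.png',o)
E
```

```text
(no output)
```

View pics/c3.png

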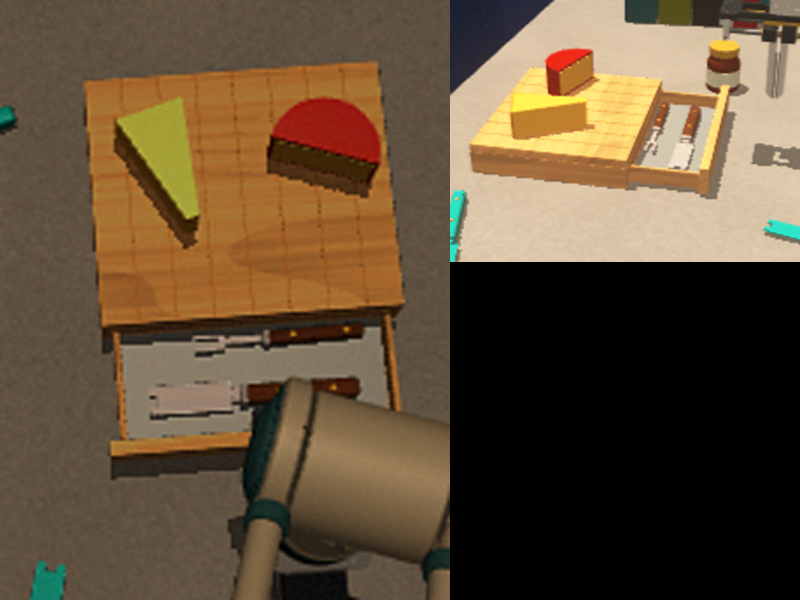

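Knife and fork both lie flat in the drawer, with the knife from (150,400) to (358,385) and the fork along the rear wall. The cheeses and the jar are in place. Now I'll push the drawer shut gently.

>>> drive_tool(
  motion=[0.025, 0, 0.06, 0, 0, 0, 0.06, 0, 0, 0, 0.064, 0, 0, 0.05, 0, 0, 0, 0.05, 0, 0, 0, 0.04, 0, 0, 0, 0, 0, 0, 0, 0, 0, 0],
)

```text
time_s: 20.53
tool_pos: [473.9, -34.4, 28.0]
tcp_rot: [2.16, 2.281, 0.0]
wrist_force: [-1.3, -1.0, 0.3]
grip_width: 0.004
grasp_force: 0.0
```

>>> drive_tool(
  motion=[0, 0.0075, 0, 0, 0, 0.0075, 0, 0, 0, 0.0075, 0, 0, 0, 0.0075, 0, 0, 0, 0.0075, 0, 0, 0, 0.0075, 0, 0, 0, 0.0075, 0, 0, 0, 0.0075, 0, 0],
)

```text
time_s: 21.2
tool_pos: [496.4, -33.0, 28.5]
tcp_rot: [-2.161, -2.28, 0.0]
wrist_force: [-1.6, -0.1, 0.8]
grip_width: 0.007
grasp_force: 0.3
```

>>> drive_tool(
  motion=[0, 0.0075, 0, 0, 0, 0.0075, 0, 0, 0, 0.0075, 0, 0, 0, 0.0075, 0, 0, 0, 0.0075, 0, 0, 0, 0.0075, 0, 0, 0, 0.0075, 0, 0, 0, 0.0075, 0, 0],
)

```text
time_s: 21.87
tool_pos: [520.5, -31.8, 28.4]
tcp_rot: [2.161, 2.28, -0.0]
wrist_force: [-1.6, 0.4, 0.8]
grip_width: 0.008
grasp_force: 0.3
```

>>> drive_tool(
  motion=[0, 0.0075, 0, 0, 0, 0.0075, 0, 0, 0, 0.0075, 0, 0, 0, 0.0075, 0, 0, 0, 0.0075, 0, 0, 0, 0.0075, 0, 0, 0, 0.0075, 0, 0, 0, 0.0075, 0, 0],
)

```text
time_s: 22.53
tool_pos: [544.2, -30.4, 28.4]
tcp_rot: [-2.161, -2.28, 0.0]
wrist_force: [-1.6, 0.8, 1.4]
grip_width: 0.005
grasp_force: 0.9
```

>>> drive_tool(
  motion=[0, 0.0075, 0, 0, 0, 0.0075, 0, 0, 0, 0.0075, 0, 0, 0, 0.0075, 0, 0, 0, 0.0075, 0, 0, 0, 0.0075, 0, 0, 0, 0.0075, 0, 0, 0, 0.0075, 0, 0],
)

```text
time_s: 23.2
tool_pos: [568.0, -29.0, 28.4]
tcp_rot: [-2.161, -2.28, 0.001]
wrist_force: [-2.5, 0.9, 0.9]
grip_width: 0.008
grasp_force: 1.4
```

>>> drive_tool(
  motion=[0, 0.005, 0, 0, 0, 0.005, 0, 0, 0, 0.005, 0, 0, 0, 0.005, 0, 0, 0, 0.005, 0, 0, 0, 0, 0, 0, 0, 0, 0, 0],
)

```text
time_s: 23.78
tool_pos: [579.0, -29.1, 28.5]
tcp_rot: [2.16, 2.279, 0.001]
wrist_force: [-0.9, 0.5, 0.2]
grip_width: 0.005
grasp_force: 0.5
```

>>> drive_tool(
  motion=[0, 0.005, 0, 0, 0, 0.005, 0, 0, 0, 0.0025, 0, 0, 0, 0, 0, 0, 0, 0, 0, 0],
)

```text
time_s: 24.2
tool_pos: [583.6, -28.7, 28.5]
tcp_rot: [2.16, 2.279, 0.0]
wrist_force: [-1.9, -0.4, 0.3]
grip_width: 0.008
grasp_force: 0.6
```

>>> drive_tool(
  motion=[0, 0.0025, 0, 0, 0, 0, 0, 0, 0, 0, 0, 0],
)

```text
time_s: 24.45
tool_pos: [584.2, -28.7, 28.5]
tcp_rot: [2.16, 2.28, -0.0]
wrist_force: [-1.5, -2.1, 0.2]
grip_width: 0.006
grasp_force: 0.9
```

>>> drive_tool(
  motion=[0, 0.0025, 0, 0, 0, 0, 0, 0, 0, 0, 0, 0],
)

```text
time_s: 24.7
tool_pos: [585.2, -28.4, 28.5]
tcp_rot: [2.161, 2.28, 0.0]
wrist_force: [-1.9, -1.9, -0.1]
grip_width: 0.001
grasp_force: 0.9
```

>>> drive_tool(
  motion=[0, 0.0025, 0, 0, 0, 0, 0, 0, 0, 0, 0, 0],
)

```text
time_s: 24.95
tool_pos: [585.9, -28.3, 28.5]
tcp_rot: [-2.161, -2.28, 0.001]
wrist_force: [-1.7, -1.9, -0.1]
grip_width: 0.004
grasp_force: 1.3
```

>>> drive_tool(
  motion=[0, 0.0025, 0, 0, 0, 0, 0, 0, 0, 0, 0, 0],
)

```text
time_s: 25.2
tool_pos: [585.9, -28.3, 28.5]
tcp_rot: [-2.16, -2.28, 0.003]
wrist_force: [-4.1, -2.5, 2.5]
grip_width: 0.004
grasp_force: 2.3
```

At the stop with the force rising, so I'll back off slowly at first.

>>> drive_tool(
  motion=[0, -0.005, 0, 0, 0, -0.005, 0, 0, 0, -0.005, 0, 0, 0, -0.005, 0, 0, 0, -0.02, 0, 0, 0, -0.07, 0, 0, 0, -0.09, 0, 0, 0, -0.09, 0, 0],
)

```text
time_s: 25.87
tool_pos: [470.6, -34.2, 28.4]
tcp_rot: [2.16, 2.28, 0.002]
wrist_force: [-0.6, -0.0, 0.0]
grip_width: 0.005
grasp_force: 0.0
```

>>> drive_tool(
  motion=[0, 0, -0.09, 0, 0, 0, -0.09, 0, 0, 0, -0.09, 0, 0, -0.05, 0, 0, 0, 0, 0, 0, 0, 0, 0, 0],
)

```text
time_s: 26.37
tool_pos: [450.5, -35.1, 136.6]
tcp_rot: [2.161, 2.279, 0.001]
wrist_force: [0.3, 0.1, 0.2]
grip_width: 0.004
grasp_force: 0.0
```

```bash
python3 - <<'E'
from h import *
snap('top','t4.png',(200,60,400,260),2)
snap('side','s4.png',(130,110,330,260),2)
a,b=cv2.imread('pics/t4.png'),cv2.imread('pics/s4.png')
o=np.zeros((400,800,3),np.uint8);o[:,:400]=a;o[:300,400:]=b;cv2.imwrite('pics/c4.png',o)
print(observe()['tool_pos'])
E
```

```text
[451.03591554 -35.20991749 135.58966044]
```

View pics/c4.png

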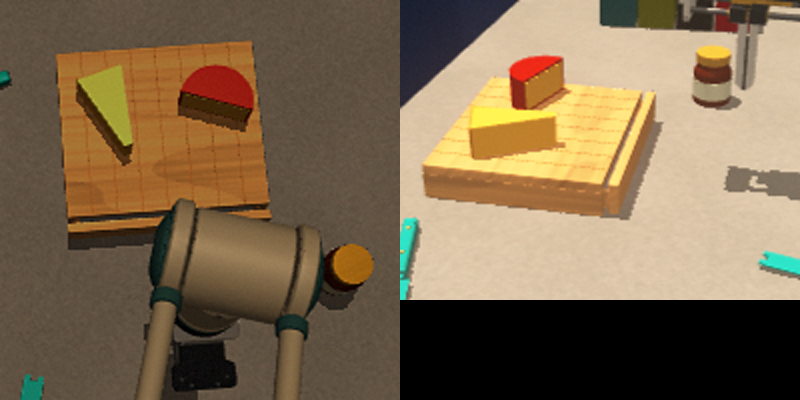

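The drawer is latched shut with the usual 7 mm gap at about row 215, and the cheeses and the jar have not moved. Handing in.

```bash
python3 -c "
from h import *
print(hand_in())"
```

```text
the job is handed in; nothing more can be done
None
```

The knife lies flat in the drawer beside the fork, the drawer is pushed home and latched, and the cheeses and chutney jar are where they were; the job is handed in at about 26 s, with no verdict returned.

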